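# Slide the job card into the card reader's bay

### The arm

A 7-joint arm with a two-finger parallel gripper is mounted at the origin on the work surface. World frame = base frame: x ahead of the robot, y to its left, z up, the work surface at z = 0. Lengths are in m, angles in rad, forces in N, time in s.
With the tool pointing down it reaches from about 0.425 to 0.925 m from the base axis. Payload 6.8 kg.
Tool frame: the origin (TCP) lies between the finger pads; the fingertips stand manip.tips_ahead ahead of it and the grasp point (between the pads) lies 8 mm behind it (manip.tips_ahead is the distance from the TCP to the fingertips, in m); z points along the fingers, x is the direction in which the jaws open and shut, and the axes are right-handed (so a half turn about z gives the same grasp; the last joint's range is limited). The gripper opens to 85 mm and grips with 20 to 120 N. Pads are 22 mm wide; open, the fingers measure 114 mm over their backs; the gripper's body (76 mm by 85 mm) begins 54 mm behind the grasp point. The pads swing forward as they close: fully open they stand 13 mm farther back than shut.
Start: joints at [-1.263, 0.477, 0.022, 1.555, -0.011, 1.109, -0.083], TCP at [0.273, 0.618, 0.242] pointing down, gripper open.
Joint ranges: [-2.96, 2.96], [-0.34, 2.1], [-1.41, 1.46], [0.24, 2.44], [-1.37, 4.51], [0.17, 1.92], [-2.96, 2.96]. Speed limits (rad/s): [2.39, 2.39, 3.14, 3.14, 3.14, 3.14, 3.14].

### API

Orientations are given as a 3x3 rotation matrix whose columns are the frame's x, y, z axes.
In Python, from cell import manip gives the robot as it stands.
- The arm moves only by the tool drive_tool, never from a script. Its arguments are lists of equal length, an entry for each row: "slide": the shift along the tool's x, y, z in mm, a list of three; "angular": the turn, a rotation vector about the tool's x, y, z in rad, a list of three; "hand": the opening, from 0 (shut) to 1 (fully open). In form: {"slide": [[x, y, z], ...], "angular": [[rx, ry, rz], ...], "hand": [hand, ...]}. A call has exactly 5 rows; each row shifts and turns the commanded pose from where the row before left it, along the tool's axes as they then stand; what a row does not reach is not made up. A row lasts 1/8 s, in which the tool goes at most 62.5 mm and 10.7 degrees, less where a joint would pass 70% of its speed; a pose out of reach is approached as far as the arm can. A call with a gripper value outside its range is refused whole. The fingers move at their own pace and stop on an object; "grip_force" is the grip in N (left out, the last holds). Time passes only in rows, so rows that do not move let the fingers close, or fill a call up. It gives the time, the measured TCP pose, the force and the opening at its end, in the units of the state.
- manip.sense(): the state, without advancing time (a new reading comes with each control period).
- manip.get_image(name): name is "scene" or "top"; returns a dict with "color" (420x560x3 uint8, red, green, blue), "range_z" (420x560 float32, m along the optical axis (not along the pixel's ray), 0 where there is no reading), "fx", "fy", "cx", "cy" (pixels), "dist_coeffs" ([k1, k2, p1, p2, k3] as OpenCV has them; the pictures are not rectified), "R" (3x3) and "t" (3): a world point X has camera coordinates R X + t. Camera axes: x right, y down, z forward; pixel columns grow to the right and rows downward; lengths in m; the calibration is good to about 2 mm. A picture is of the moment at which its call begins.
- manip.sign_off(): hands the job in, once; it reports no verdict.
The state is a dict: "t": time; "joints": joint angles; "joint_velocities": joint speeds; "effort": joint torques, N m; "eef_pos": TCP position; "tool_rot": TCP orientation; "wrist_force": force on the tool from outside, world axes, zero at the start; "wrist_torque": the same for the moment, N m; "grip_width": finger opening in m.
Only numpy, scipy, OpenCV 4.12 (cv2) and the standard library are available. Lean on these libraries where they do the work, as an engineer would, in place of code of your own. Each camera call takes 0.05 s, during which the arm holds its last target.

### The job

Three white laminated cards lie on the office desk. Slide the job card, the largest one (not the long narrow slip, not the small square one), flat along the desk, without lifting it, all the way into the three-sided bay of the card reader, up to the end stop or nearly, so that it lies straight between the side rails. Leave the other two cards where they are, and let go.

Things in the scene. Friction and masses are not known exactly. Their poses are not given: they have to be found in the camera images.
- job_card: Job card: stiff white laminated oblong, 90 mm (its x) by 130 mm (its y), 3 mm thick, 60 g, flat on the desk, too thin to grip. Slides easily (friction 0.15); it bears on its middle 40 mm: fingertips held together, pressing there with 5 to 15 N, carry and turn it. Origin: centre of its underside. Starts to the robot's right, anywhere in a row of three cards along x, long axis within 15 degrees of world y.
- slip_card: The slip: stiff white laminated card, long and narrow, 45 mm (its x) by 160 mm (its y) by 3 mm. Same row. Leave it. Origin: centre of its underside.
- square_card: The square card: stiff white laminated card, 80 by 80 by 3 mm. Same row. Leave it. Origin: centre of its underside.
- bay: Card reader's bay, fixed; three rails 8 mm high on the desk, no raised floor. Its y axis is the way in: mouth at -y (faces the cards), end stop at y = +75 mm, reader box 36 mm high behind it to y = 143 mm. Side rails' inner faces at x = +-57.5 mm, from y = -80 mm; lead-ins flare to 143 mm wide at y = -107 mm. Origin: on the desk; a card centred there is right, at y = +10 mm it meets the stop.
Not all that is in view belongs to the job. Leave any orange or purple look-alike of the job_card alone.

How it is judged:
By the outcome, as a careful person would: the job done as asked, in the order asked, and still so for the second after the job is handed in, with the robot touching nothing.
It also fails if it takes over 51 s, if anything falls off the work surface, if the arm or the gripper's body presses on something with over 40 N, if the wrist force passes 120 N, or if a joint passes its speed limit or range.

## Working session

There is one attempt and no reset: what is moved stays moved. The work goes in short steps, Python scripts to look and compute and a tool call to move; the robot and the scene stay as the last step left them, time stands still between calls to the robot, and variables do not carry over. Pictures are saved under pics/ and viewed, and the job is handed in when it is done.

Besides the shell and the picture viewer there is one more tool, called after ">>>" by a JSON object that holds its "op" and its "data". drive_tool: Moves the arm, as the interface text tells. Its arguments: {"type":"object","properties":{"slide":{"type":"array","items":{"type":"array","items":{"type":"number"}}},"angular":{"type":"array","items":{"type":"array","items":{"type":"number"}}},"hand":{"type":"array","items":{"type":"number"}},"grip_force":{"type":"number"}},"required":["slide","angular","hand"]}

```bash
mkdir -p pics; ls; python3 - <<'E'
from cell import manip
import cv2,pickle
print(manip.tips_ahead, manip.sense())
for n in("top","scene"):
    d=manip.get_image(n); pickle.dump(d,open(n+".pkl","wb"))
    cv2.imwrite(f"pics/{n}0.png",d["color"][:,:,::-1]); print(n,{k:v for k,v in d.items() if k not in("color","range_z")})
E
```

```text
pics
0.011 {'t': 0.0, 'joints': array([-1.26307931,  0.47776069,  0.02236095,  1.55643163, -0.01152235,
        1.10931754, -0.08310966]), 'joint_velocities': array([-9.73970122e-04, -8.32381998e-04, -2.09416693e-04,  4.78080699e-04,
        9.04893664e-05, -1.79415890e-04,  1.57596391e-03]), 'effort': array([ 4.83109379e-04, -5.96455622e+01,  1.60869732e+00, -2.81196535e+01,
        1.25420120e-02,  9.47022869e-03,  2.35962835e-05]), 'eef_pos': array([0.27244702, 0.61695519, 0.24136091]), 'tool_rot': array([[ 4.03952172e-01,  9.14779903e-01, -6.09851946e-04],
       [ 9.14778365e-01, -4.03952614e-01, -1.68177139e-03],
       [-1.78480196e-03,  1.21475839e-04, -9.99998400e-01]]), 'wrist_force': array([ 0.30447428, -0.17319545,  0.04872235]), 'wrist_torque': array([-0.03146214,  0.00089451,  0.03151588]), 'grip_width': 0.08546810927111727}
top {'fx': 459.7376134258543, 'fy': 459.7376134258543, 'cx': 280.9685668682671, 'cy': 206.7122800825006, 'dist_coeffs': array([-0.04497571,  0.        ,  0.        ,  0.        ,  0.        ]), 'R': array([[-0.00636242, -0.99995336,  0.00726587],
       [-0.99173666,  0.00537878, -0.12817751],
       [ 0.12813245, -0.00802135, -0.99172463]]), 't': array([-0.03979791,  0.45000739,  1.03256476])}
scene {'fx': 531.1683008701939, 'fy': 531.1683008701939, 'cx': 286.72756999997677, 'cy': 202.65314676367092, 'dist_coeffs': array([-0.15142597,  0.        ,  0.        ,  0.        ,  0.        ]), 'R': array([[ 0.07568306,  0.99712328, -0.00415226],
       [ 0.72584974, -0.05794722, -0.68540811],
       [-0.68367699,  0.04885987, -0.7281473 ]]), 't': array([ 0.01297973, -0.30883565,  1.43209003])}
```

View pics/top0.png

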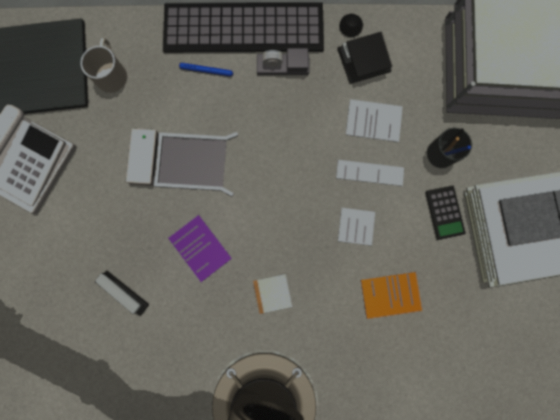

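View pics/scene0.png

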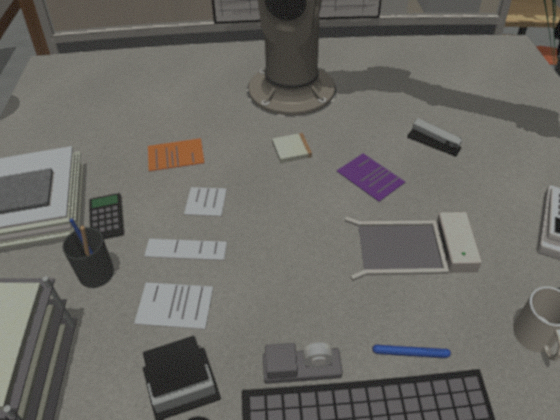

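The top view shows these possible targets: white card A at (374,120), white slip B at (370,173), small white square C at (357,227), an orange look-alike at (391,295), a purple one at (200,248), and a white notepad at (273,294). By the description, A is the job card. The bay is at (190,161), with its mouth facing right. Next I'll check A and the bay in close crops.

```bash
cat > h.py <<'E'
import numpy as np,cv2,pickle
def ray(d,uv,z=0.0):
    K=np.array([[d["fx"],0,d["cx"]],[0,d["fy"],d["cy"]],[0,0,1]])
    p=cv2.undistortPoints(np.array(uv,float).reshape(-1,1,2),K,d["dist_coeffs"]).reshape(-1,2)
    r=np.c_[p,np.ones(len(p))]@d["R"]; c=-d["R"].T@d["t"]
    return c+r*((z-c[2])/r[:,2])[:,None]
def crop(d,box,s,fn):
    u0,v0,u1,v1=box
    im=cv2.resize(d["color"][v0:v1,u0:u1,::-1],None,fx=s,fy=s,interpolation=cv2.INTER_CUBIC)
    im=cv2.convertScaleAbs(im,alpha=1.4)
    for u in range(u0,u1,10):
        cv2.line(im,((u-u0)*s,0),((u-u0)*s,6),(0,0,255),1)
        if u%20==0: cv2.putText(im,str(u),((u-u0)*s,18),0,.4,(0,0,255),1)
    for v in range(v0,v1,10):
        cv2.line(im,(0,(v-v0)*s),(6,(v-v0)*s),(0,0,255),1)
        if v%20==0: cv2.putText(im,str(v),(8,(v-v0)*s+4),0,.4,(0,0,255),1)
    cv2.imwrite(fn,im)
def cards(d,box,thr=150):
    u0,v0,u1,v1=box
    g=d["color"][v0:v1,u0:u1].min(2)
    m=cv2.morphologyEx((g>thr).astype(np.uint8),cv2.MORPH_CLOSE,np.ones((7,7)))
    out=[]
    for c in cv2.findContours(m,0,1)[0]:
        if cv2.contourArea(c)<300: continue
        p=c.reshape(-1,2)+[u0,v0]
        w=ray(d,p,0.003)[:,:2]
        r=cv2.minAreaRect((w*1000).astype(np.float32)); out.append((r,np.round(cv2.boxPoints(r),1).tolist()))
    return out
E
python3 - <<'E'
from h import *
d=pickle.load(open("top.pkl","rb"))
crop(d,(330,90,430,255),4,"pics/c1.png"); crop(d,(110,110,250,215),5,"pics/c2.png")
print(d["color"][120,374],d["color"][145,374], d["color"][227,345])
for t in (110,130,150): 
  for r in cards(d,(320,85,425,255),t): print(t,r)
E
```

```text
[137 140 141] [117 116 106] [144 148 149]
110 (((406.67218017578125, -220.38235473632812), (85.23573303222656, 84.78265380859375), 82.47816467285156), [[359.1000061035156, -257.1000061035156], [443.1000061035156, -268.20001220703125], [454.29998779296875, -183.6999969482422], [370.20001220703125, -172.60000610351562]])
110 (((535.9729614257812, -256.6669921875), (165.18753051757812, 50.147186279296875), 83.01150512695312), [[501.0, -335.6000061035156], [550.7999877929688, -341.70001220703125], [570.9000244140625, -177.6999969482422], [521.0999755859375, -171.60000610351562]])
110 (((668.4412841796875, -265.0484619140625), (147.7174835205078, 97.73226165771484), 81.51619720458984), [[609.2000122070312, -330.8999938964844], [705.9000244140625, -345.29998779296875], [727.7000122070312, -199.1999969482422], [631.0, -184.8000030517578]])
130 (((406.52056884765625, -220.17742919921875), (78.9667739868164, 79.05120086669922), 82.03728485107422), [[361.8999938964844, -253.8000030517578], [440.20001220703125, -264.79998779296875], [451.1000061035156, -186.60000610351562], [372.79998779296875, -175.60000610351562]])
130 (((535.8939208984375, -256.5910949707031), (159.3155517578125, 43.6220703125), 82.84088897705078), [[504.29998779296875, -332.8999938964844], [547.5999755859375, -338.29998779296875], [567.5, -180.3000030517578], [524.2000122070312, -174.8000030517578]])
130 (((665.935302734375, -271.04241943359375), (129.39439392089844, 88.48531341552734), 81.83482360839844), [[613.0, -328.79998779296875], [700.5, -341.3999938964844], [718.9000244140625, -213.3000030517578], [631.2999877929688, -200.6999969482422]])
```

View pics/c1.png

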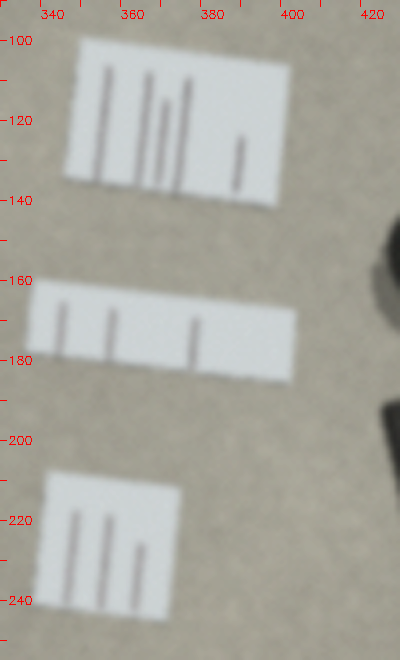

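View pics/c2.png

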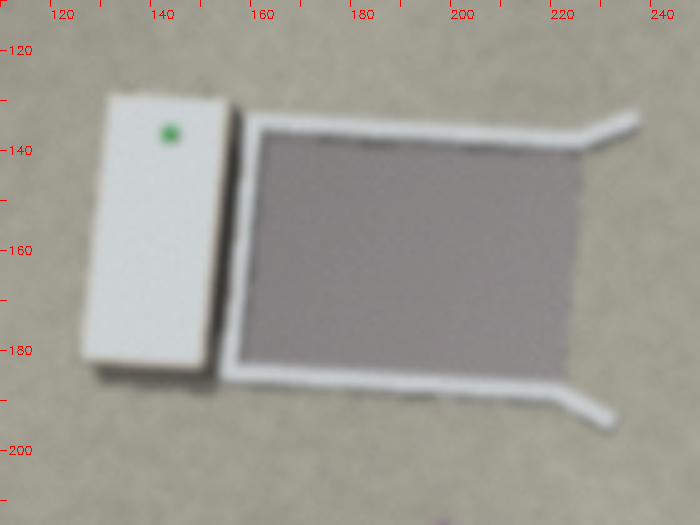

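Card A is about 88.5 x 129.4 mm (expected 90 x 130), with corners near (350,99), (402,106), (397,141) and (346,135). B is 159 x 44 and C is 79 x 79, so A is the job card. Next, the bay pose.

```bash
python3 - <<'E'
from h import *
d=pickle.load(open("top.pkl","rb"))
im=d["color"].astype(int)
def edges(us,vr,thr=125):
    pass
# rails: white centroid along columns
def rail(v0,v1):
    P=[]
    for u in range(168,218,2):
        g=d["color"][v0:v1,u].min(1).astype(float); w=np.clip(g-125,0,None); 
        if w.sum()>0: P.append((u,v0+(w*np.arange(v1-v0)).sum()/w.sum()))
    return ray(d,P,.008)[:,:2]*1000
A=rail(129,145);B=rail(178,195)
L=[]
for X in(A,B):
    l=cv2.fitLine(X.astype(np.float32),cv2.DIST_HUBER,0,.01,.01).ravel(); l[:2]*=np.sign(-l[1])*-1; L.append(l); print(len(X),l, np.degrees(np.arctan2(l[1],l[0])))
# stop rail along rows
P=[]
for v in range(142,180,2):
    g=d["color"][v,154:166].min(1).astype(float); w=np.clip(g-122,0,None)
    if w.sum()>0:P.append((154+(w*np.arange(12)).sum()/w.sum(),v))
S=ray(d,P,.008)[:,:2]*1000
l=cv2.fitLine(S.astype(np.float32),cv2.DIST_HUBER,0,.01,.01).ravel();print("stop",len(S),l,np.degrees(np.arctan2(l[1],l[0])))
yv=(L[0][:2]+L[1][:2]);yv/=np.linalg.norm(yv); xv=np.array([yv[1],-yv[0]])
print("rail x",[(q[2:]@xv) for q in L],"stop y",(S@yv).mean())
names={"innerstop":[(162,136.5),(158,182.5)]}
print(ray(d,[(162.3,136),(158.3,182)],.008)*1000)
print("box top corners",ray(d,[(131,129),(155,130),(126,182),(152,183.5)],.036)*1000)
print("lead tips",ray(d,[(236,133),(231,194)],.008)*1000)
xc=np.mean([q[2:]@xv for q in L]); ys=(S@yv).mean()
print("yv",yv,"angle",np.degrees(np.arctan2(yv[1],yv[0])))
for half in(3,4,5): print(half, xc*xv+(ys-75-half)*yv)
print("boxtop range check", d["range_z"][155,140])
E
```

```text
25 [6.7019336e-02 9.9775165e-01 6.2761237e+02 1.7916043e+02] 86.15719
25 [6.5567940e-02 9.9784809e-01 5.0276569e+02 1.6369315e+02] 86.24053
stop 19 [ 9.9784040e-01 -6.5685377e-02  5.5510736e+02  2.5193765e+02] -3.7662063
rail x [np.float32(614.35455), np.float32(490.8079)] stop y 288.1557660364119
[[625.78564781 242.1362509    8.        ]
 [513.2611807  248.3948497    8.        ]]
box top corners [[635.27762974 309.53071919  36.        ]
 [632.33873975 252.62262091  36.        ]
 [508.55037735 316.27684482  36.        ]
 [504.62825526 255.57291253  36.        ]]
lead tips [[632.02013301  64.50769632   8.        ]
 [483.42699347  75.28814996   8.        ]]
yv [0.06629366 0.9978002 ] angle 86.19886
3 [565.29765742 173.06082616]
4 [565.23136376 172.06302599]
5 [565.16507009 171.06522581]
boxtop range check 1.0681067
```

The bay's origin is about (0.565, 0.171) and its y axis points at 86.2°. The rail spacing (123.5 mm between centres) and the box size match the description. The card is at (0.666, -0.271) with its long axis at 81.8°. First move: turn the tool to 81.8°, shut the fingers and start across.

>>> {"op": "drive_tool", "data": {"slide": [[0, 0, 0], [0, 0, 0], [-25, 15, 0], [-45, 28, 0], [-45, 28, 0]], "angular": [[0, 0, -0.136], [0, 0, -0.136], [0, 0, 0], [0, 0, 0], [0, 0, 0]], "hand": [0, 0, 0, 0, 0], "grip_force": 30}}

```text
t: 0.72
eef_pos: [0.3267, 0.4919, 0.2417]
tool_rot: [[0.143, 0.99, -0.0], [0.99, -0.143, -0.001], [-0.001, -0.0, -1.0]]
wrist_force: [0.8, 1.2, 0.2]
grip_width: 0.0001
```

>>> {"op": "drive_tool", "data": {"slide": [[-45, 28, 0], [-45, 28, 0], [-45, 28, 0], [-45, 28, 0], [-45, 28, 0]], "angular": [[0, 0, 0], [0, 0, 0], [0, 0, 0], [0, 0, 0], [0, 0, 0]], "hand": [0, 0, 0, 0, 0]}}

```text
t: 1.35
eef_pos: [0.433, 0.249, 0.2422]
tool_rot: [[0.143, 0.99, -0.0], [0.99, -0.143, -0.0], [-0.0, -0.0, -1.0]]
wrist_force: [1.0, 0.2, -0.3]
grip_width: 0.0
```

>>> {"op": "drive_tool", "data": {"slide": [[-45, 28, 0], [-45, 28, 0], [-45, 28, 0], [-45, 28, 0], [-45, 28, 0]], "angular": [[0, 0, 0], [0, 0, 0], [0, 0, 0], [0, 0, 0], [0, 0, 0]], "hand": [0, 0, 0, 0, 0]}}

```text
t: 1.98
eef_pos: [0.5393, 0.0065, 0.2421]
tool_rot: [[0.143, 0.99, -0.0], [0.99, -0.143, 0.0], [0.0, -0.0, -1.0]]
wrist_force: [1.4, 0.6, -0.7]
grip_width: -0.0002
```

```bash
cat > go.py <<'E'
import sys,numpy as np
from cell import manip
s=manip.sense(); t=np.array(list(map(float,sys.argv[1:4])))
print("tool-frame mm",np.round(s["tool_rot"].T@(t-s["eef_pos"])*1000,1),"pos",np.round(s["eef_pos"],4),"yaw",np.degrees(np.arctan2(s["tool_rot"][1,0],s["tool_rot"][0,0])).round(2),"F",s["wrist_force"].round(1),"j",s["joints"].round(2),"t",s["t"])
E
python3 go.py 0.666 -0.271 0.1
```

```text
tool-frame mm [-256.5  165.1  142.1] pos [0.5393 0.0065 0.2421] yaw 81.78 F [ 1.4  0.6 -0.7] j [-0.36  0.26  0.28  1.9  -0.08  1.    1.38] t 1.975
```

>>> {"op": "drive_tool", "data": {"slide": [[-50, 32, 10], [-50, 32, 20], [-50, 32, 25], [-50, 32, 25], [-50, 32, 20]], "angular": [[0, 0, 0], [0, 0, 0], [0, 0, 0], [0, 0, 0], [0, 0, 0]], "hand": [0, 0, 0, 0, 0]}}

```text
t: 2.6
eef_pos: [0.6602, -0.2599, 0.1421]
tool_rot: [[0.143, 0.99, -0.001], [0.99, -0.143, 0.001], [0.001, -0.001, -1.0]]
wrist_force: [1.3, 0.3, 1.6]
grip_width: -0.0002
```

```bash
python3 go.py 0.666 -0.271 0.014
```

```text
tool-frame mm [-10.2   7.5 128.1] pos [ 0.6602 -0.2599  0.1421] yaw 81.8 F [1.3 0.3 1.6] j [ 0.08  0.65  0.32  1.56 -0.23  0.97  1.89] t 2.6
```

>>> {"op": "drive_tool", "data": {"slide": [[-4, 3, 30], [-3, 2, 40], [0, 0, 30], [0, 0, 10], [0, 0, 0]], "angular": [[0, 0, 0], [0, 0, 0], [0, 0, 0], [0, 0, 0], [0, 0, 0]], "hand": [0, 0, 0, 0, 0]}}

```text
t: 3.22
eef_pos: [0.6637, -0.2663, 0.0336]
tool_rot: [[0.143, 0.99, -0.001], [0.99, -0.143, 0.0], [0.0, -0.001, -1.0]]
wrist_force: [0.2, 0.2, 0.0]
grip_width: 0.0003
```

```bash
python3 go.py 0.666 -0.271 0.014
```

```text
tool-frame mm [-4.3  2.9 19.6] pos [ 0.6637 -0.2663  0.0336] yaw 81.77 F [0.2 0.2 0. ] j [ 0.11  0.78  0.28  1.6  -0.27  0.8   1.93] t 3.225
```

>>> {"op": "drive_tool", "data": {"slide": [[-4, 3, 10], [0, 0, 5], [0, 0, 2], [0, 0, 1], [0, 0, 0]], "angular": [[0, 0, 0], [0, 0, 0], [0, 0, 0], [0, 0, 0], [0, 0, 0]], "hand": [0, 0, 0, 0, 0]}}

```text
t: 3.85
eef_pos: [0.6664, -0.2708, 0.016]
tool_rot: [[0.143, 0.99, 0.0], [0.99, -0.143, 0.0], [0.0, 0.0, -1.0]]
wrist_force: [-0.3, 0.4, -0.1]
grip_width: -0.0001
```

```bash
python3 go.py 0.666 -0.271 0.014
```

```text
tool-frame mm [-0.2 -0.4  2. ] pos [ 0.6664 -0.2708  0.016 ] yaw 81.76 F [-0.3  0.4 -0.1] j [ 0.12  0.81  0.27  1.59 -0.28  0.78  1.94] t 3.85
```

Directly above the card's centre with about 2 mm to go. I'll press down gently.

>>> {"op": "drive_tool", "data": {"slide": [[0, 0, 1], [0, 0, 1], [0, 0, 0.5], [0, 0, 0.5], [0, 0, 0]], "angular": [[0, 0, 0], [0, 0, 0], [0, 0, 0], [0, 0, 0], [0, 0, 0]], "hand": [0, 0, 0, 0, 0]}}

```text
t: 4.47
eef_pos: [0.6672, -0.2713, 0.0142]
tool_rot: [[0.143, 0.99, 0.002], [0.99, -0.143, -0.001], [-0.0, 0.002, -1.0]]
wrist_force: [-0.6, 0.5, 7.1]
grip_width: -0.0002
```

>>> {"op": "drive_tool", "data": {"slide": [[0, 0, 0.5], [3, -1, 0], [5, -1.5, 0], [5, -1.5, 0], [5, -1.5, 0]], "angular": [[0, 0, 0], [0, 0, 0], [0, 0, 0], [0, 0, 0], [0, 0, 0]], "hand": [0, 0, 0, 0, 0]}}

```text
t: 5.1
eef_pos: [0.665, -0.2537, 0.0142]
tool_rot: [[0.144, 0.99, 0.004], [0.99, -0.144, -0.002], [-0.002, 0.004, -1.0]]
wrist_force: [0.6, -2.0, 7.8]
grip_width: 0.0001
```

>>> {"op": "drive_tool", "data": {"slide": [[8, -2.5, 0], [10, -3, 0], [10, -3, 0], [8, -2.5, 0], [4, -1, 0]], "angular": [[0, 0, 0], [0, 0, 0], [0, 0, 0], [0, 0, 0], [0, 0, 0]], "hand": [0, 0, 0, 0, 0]}}

```text
t: 5.72
eef_pos: [0.659, -0.2117, 0.0142]
tool_rot: [[0.143, 0.99, 0.004], [0.99, -0.143, -0.002], [-0.001, 0.004, -1.0]]
wrist_force: [0.3, -1.1, 7.3]
grip_width: 0.0001
```

```bash
python3 - <<'E'
from h import *
from cell import manip
d=manip.get_image("top"); s=manip.sense(); print(s["eef_pos"],s["wrist_force"])
cv2.imwrite("pics/t1.png",d["color"][:,:,::-1])
crop(d,(300,70,440,220),4,"pics/t1c.png")
E
```

```text
[ 0.65902487 -0.21118564  0.01418587] [-0.07501855 -0.47632135  8.76286083]
```

View pics/t1c.png

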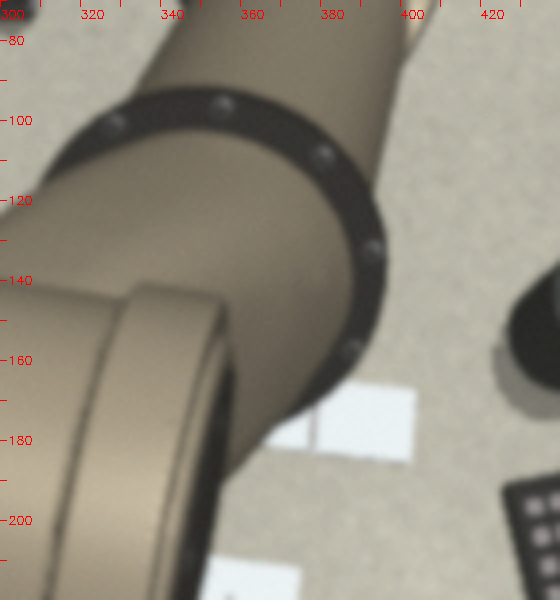

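```bash
python3 - <<'E'
from h import *
from cell import manip
d=manip.get_image("scene")
crop(d,(110,170,290,350),4,"pics/s1c.png")
E
```

```text
(no output)
```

View pics/s1c.png

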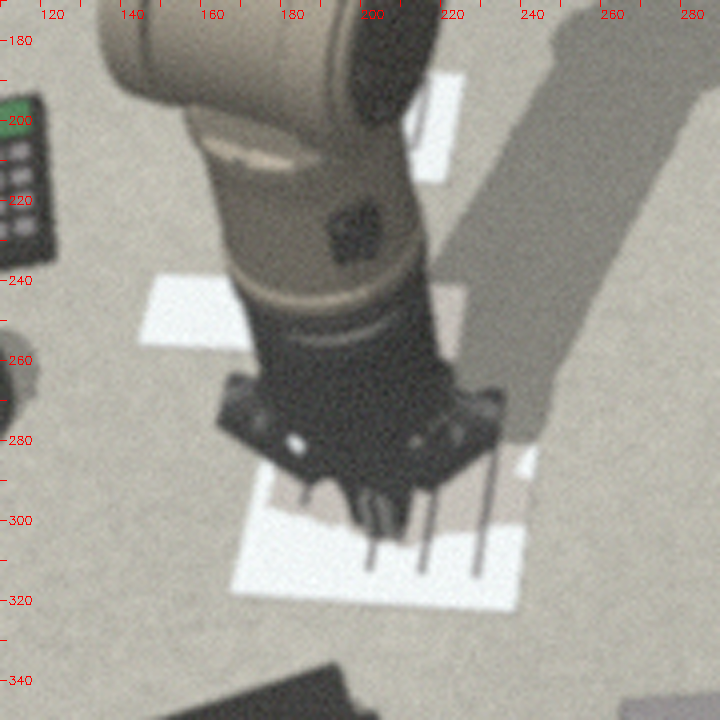

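The scene crop shows the card carried along under the fingertips, with near corners at (167,318) and (236,322). The slip and the square card haven't moved. I'll continue.

```bash
python3 - <<'E'
from h import *
d=pickle.load(open("scene.pkl","rb"))
p=ray(d,[(166.7,318.5),(236.3,322.8),(241.5,281.5)],.003)[:,:2]*1000
print(p, np.degrees(np.arctan2(*(p[1]-p[0])[::-1])),np.linalg.norm(p[1]-p[0]),"centre",(p[0]+p[2])/2)
E
python3 go.py 0.640 -0.100 0.0142
```

```text
[[ 693.27665081 -282.47172636]
 [ 710.37973714 -156.93064524]
 [ 621.64519517 -145.77467137]] 82.24207115641087 126.70074432603494 centre [ 657.46092299 -214.12319887]
tool-frame mm [107.3 -34.7  -0.2] pos [ 0.659  -0.2112  0.0142] yaw 81.78 F [-0.6  0.2  9.3] j [ 0.04  0.78  0.27  1.67 -0.28  0.73  1.87] t 5.825
```

>>> {"op": "drive_tool", "data": {"slide": [[8, -2.5, 0], [12, -4, 0], [12, -4, 0], [12, -4, 0], [12, -4, 0]], "angular": [[0, 0, 0], [0, 0, 0], [0, 0, 0], [0, 0, 0], [0, 0, 0]], "hand": [0, 0, 0, 0, 0]}}

```text
t: 6.45
eef_pos: [0.6488, -0.1539, 0.0142]
tool_rot: [[0.144, 0.99, 0.004], [0.99, -0.144, -0.002], [-0.001, 0.004, -1.0]]
wrist_force: [0.1, -0.7, 7.3]
grip_width: -0.0001
```

>>> {"op": "drive_tool", "data": {"slide": [[12, -4, 0], [12, -4, 0], [12, -4, 0], [10, -4, 0], [6, -2, 0]], "angular": [[0, 0, 0], [0, 0, 0], [0, 0, 0], [0, 0, 0], [0, 0, 0]], "hand": [0, 0, 0, 0, 0]}}

```text
t: 7.08
eef_pos: [0.6386, -0.0993, 0.0141]
tool_rot: [[0.143, 0.99, 0.004], [0.99, -0.143, -0.001], [-0.0, 0.004, -1.0]]
wrist_force: [0.4, -1.4, 8.9]
grip_width: 0.0001
```

```bash
python3 go.py 0.554 0.007 0.0142
```

```text
tool-frame mm [ 93.1 -98.9  -0.5] pos [ 0.6386 -0.0993  0.0141] yaw 81.76 F [ 0.4 -1.4  8.9] j [-0.14  0.72  0.27  1.79 -0.29  0.67  1.73] t 7.075
```

>>> {"op": "drive_tool", "data": {"slide": [[6, -6, 0], [10, -10, 0], [10, -10, 0], [10, -10, 0], [10, -10, 0]], "angular": [[0, 0, -0.007], [0, 0, -0.007], [0, 0, -0.007], [0, 0, -0.007], [0, 0, -0.007]], "hand": [0, 0, 0, 0, 0]}}

```text
t: 7.7
eef_pos: [0.5991, -0.0478, 0.0141]
tool_rot: [[0.109, 0.994, 0.005], [0.994, -0.109, -0.001], [-0.0, 0.005, -1.0]]
wrist_force: [1.2, -1.7, 9.4]
grip_width: -0.0002
```

>>> {"op": "drive_tool", "data": {"slide": [[10, -12, 0], [10, -12, 0], [10, -12, 0], [8, -10, 0], [3, -3, 0]], "angular": [[0, 0, -0.007], [0, 0, -0.007], [0, 0, -0.007], [0, 0, -0.007], [0, 0, -0.007]], "hand": [0, 0, 0, 0, 0]}}

```text
t: 8.32
eef_pos: [0.5543, -0.0017, 0.0141]
tool_rot: [[0.073, 0.997, 0.005], [0.997, -0.073, 0.0], [0.0, 0.005, -1.0]]
wrist_force: [1.8, -0.6, 9.8]
grip_width: 0.0004
```

```bash
python3 - <<'E'
from h import *
from cell import manip
d=manip.get_image("scene"); pickle.dump(d,open("s2.pkl","wb"))
crop(d,(180,180,380,320),4,"pics/s2c.png")
d=manip.get_image("top"); cv2.imwrite("pics/t2.png",d["color"][:,:,::-1])
E
python3 go.py 0.554 0.007 0.0142
```

```text
tool-frame mm [ 8.4 -0.8 -0.1] pos [ 0.5541 -0.0014  0.0141] yaw 85.79 F [-0.5  0.2 12.9] j [-0.3   0.61  0.25  2.01 -0.28  0.54  1.64] t 8.425
```

View pics/s2c.png

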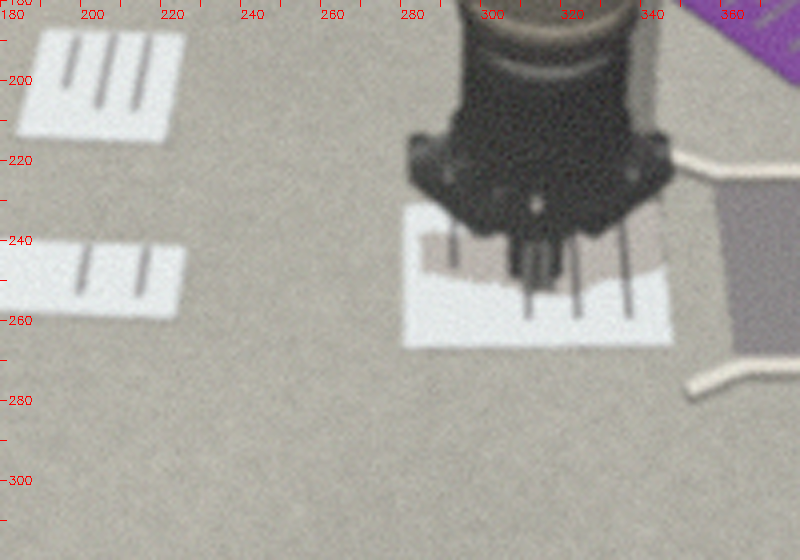

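The card is in front of the mouth, with its near edge running from (280,266) to (347,266). I'll check its pose in the bay frame.

```bash
cat > bay.py <<'E'
from h import *
import sys
def rep(d,uv):
    p=ray(d,uv,.003)[:,:2]*1000
    yv=np.array([0.0663,0.9978]);xv=np.array([yv[1],-yv[0]]);o=np.array([565.2,171.5])
    b=np.c_[(p-o)@xv,(p-o)@yv]; e=p[1]-p[0]
    print("bay coords",b.round(1).tolist(),"edge ang vs bay",(np.degrees(np.arctan2(e[1],e[0]))-86.2).round(2),"len",np.linalg.norm(e).round(1),"centre",(b[0]+b[1])/2)
E
python3 - <<'E'
from bay import *
d=pickle.load(open("s2.pkl","rb"))
rep(d,[(280.2,266.5),(347.8,266)])
# rails inner from scene at z=.008: 
p=ray(d,[(366,225),(366,269.5),(351.5,218.5),(352.5,277)],.008)[:,:2]*1000
yv=np.array([0.0663,0.9978]);xv=np.array([yv[1],-yv[0]]);o=np.array([565.2,171.5])
print(np.c_[(p-o)@xv,(p-o)@yv].round(1))
E
```

```text
bay coords [[43.0, -239.7], [43.8, -109.2]] edge ang vs bay -0.32 len 130.5 centre [  43.38633907 -174.48611028]
[[ -55.9  -63.5]
 [  56.4  -75.7]
 [ -74.2  -91.7]
 [  73.3 -103.2]]
```

Card centre is at bay (-1.6, -174.5), within 0.4° of straight. Now in along the bay's y axis, easing the pressing force slightly.

>>> {"op": "drive_tool", "data": {"slide": [[6, 0, -0.3], [10, 0, 0], [12, 0, 0], [12, 0, 0], [12, 0, 0]], "angular": [[0, 0, -0.006], [0, 0, 0], [0, 0, 0], [0, 0, 0], [0, 0, 0]], "hand": [0, 0, 0, 0, 0]}}

```text
t: 9.05
eef_pos: [0.5576, 0.0498, 0.0141]
tool_rot: [[0.069, 0.998, 0.004], [0.998, -0.069, -0.0], [0.0, 0.004, -1.0]]
wrist_force: [-0.2, -1.2, 10.4]
grip_width: 0.0003
```

>>> {"op": "drive_tool", "data": {"slide": [[12, 0, 0], [12, 0, 0], [12, 0, 0], [12, 0, 0], [10, 0, 0]], "angular": [[0, 0, 0], [0, 0, 0], [0, 0, 0], [0, 0, 0], [0, 0, 0]], "hand": [0, 0, 0, 0, 0]}}

```text
t: 9.68
eef_pos: [0.5616, 0.108, 0.0141]
tool_rot: [[0.068, 0.998, 0.004], [0.998, -0.068, 0.0], [0.001, 0.003, -1.0]]
wrist_force: [-0.1, -1.9, 9.9]
grip_width: 0.0002
```

```bash
python3 - <<'E'
from h import *
from cell import manip
d=manip.get_image("scene"); pickle.dump(d,open("s3.pkl","wb"))
crop(d,(300,180,490,310),4,"pics/s3c.png")
E
python3 go.py 0.5657 0.1795 0.0142
```

```text
tool-frame mm [69.8 -0.6  0. ] pos [0.5616 0.1098 0.0141] yaw 86.18 F [-0.3 -0.6 10. ] j [-0.5   0.64  0.27  1.97 -0.29  0.57  1.46] t 9.725
```

View pics/s3c.png

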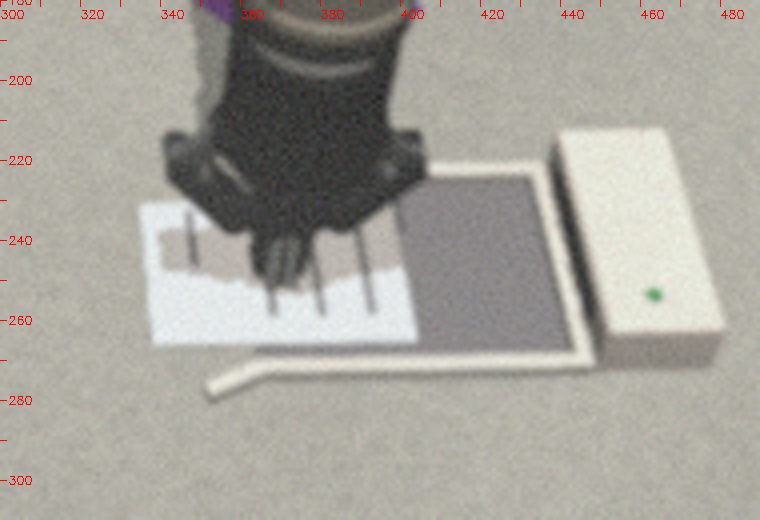

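The card is in the bay's throat: front corner at (403,265), stop's inner corner near (440,268).

```bash
python3 - <<'E'
from bay import *
d=pickle.load(open("s3.pkl","rb"))
rep(d,[(336.8,266.5),(403.6,265.5)])
p=ray(d,[(440,268),(430.5,225)],.008)[:,:2]*1000
yv=np.array([0.0663,0.9978]);xv=np.array([yv[1],-yv[0]]);o=np.array([565.2,171.5])
print(np.c_[(p-o)@xv,(p-o)@yv].round(1))
E
```

```text
bay coords [[44.6, -130.6], [44.7, -0.3]] edge ang vs bay -0.07 len 130.3 centre [ 44.6640842  -65.44407114]
[[ 56.1  68.7]
 [-53.7  71. ]]
```

>>> {"op": "drive_tool", "data": {"slide": [[6, 0, 0], [9, 0, 0], [9, 0, 0], [9, 0, 0], [9, 0, 0]], "angular": [[0, 0, 0], [0, 0, 0], [0, 0, 0], [0, 0, 0], [0, 0, 0]], "hand": [0, 0, 0, 0, 0]}}

```text
t: 10.35
eef_pos: [0.5643, 0.1497, 0.0141]
tool_rot: [[0.069, 0.998, 0.003], [0.998, -0.069, 0.0], [0.001, 0.003, -1.0]]
wrist_force: [0.5, -2.9, 9.6]
grip_width: -0.0
```

>>> {"op": "drive_tool", "data": {"slide": [[8, 0, 0], [6, 0, 0], [4, 0, 0], [2, 0, 0], [0, 0, 0]], "angular": [[0, 0, 0], [0, 0, 0], [0, 0, 0], [0, 0, 0], [0, 0, 0]], "hand": [0, 0, 0, 0, 0]}}

```text
t: 10.98
eef_pos: [0.5656, 0.17, 0.0141]
tool_rot: [[0.068, 0.998, 0.003], [0.998, -0.068, 0.001], [0.001, 0.003, -1.0]]
wrist_force: [-0.0, -1.3, 9.8]
grip_width: -0.0002
```

```bash
python3 - <<'E'
from h import *
from cell import manip
d=manip.get_image("scene"); pickle.dump(d,open("s4.pkl","wb"))
crop(d,(340,180,490,300),5,"pics/s4c.png")
E
python3 go.py 0.5657 0.1795 0.0142
```

```text
tool-frame mm [ 9.4 -0.6 -0.1] pos [0.5657 0.17   0.0141] yaw 86.09 F [-0.2 -0.5  9.3] j [-0.6   0.66  0.28  1.93 -0.3   0.59  1.37] t 11.025
```

View pics/s4c.png

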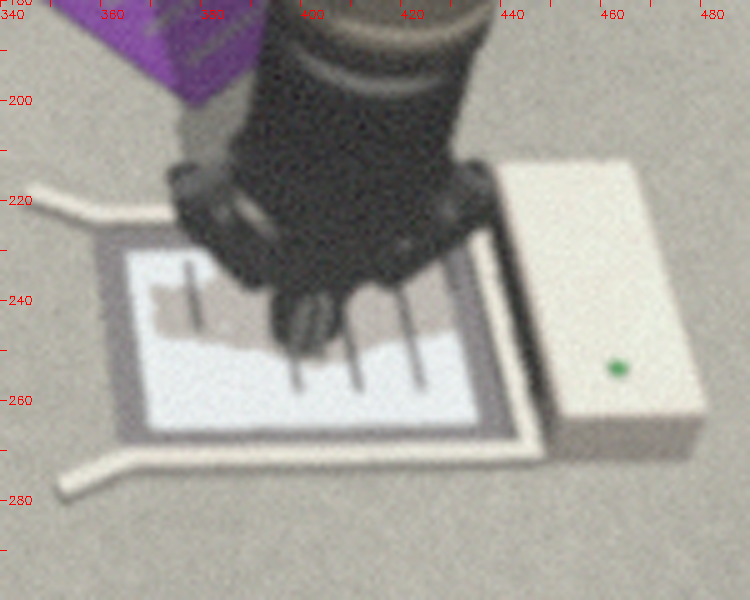

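The front edge at (433,265) is still about 8–10 mm short of the stop. I'll creep in and watch the force along y.

>>> {"op": "drive_tool", "data": {"slide": [[2, 0, 0], [2, 0, 0], [2, 0, 0], [1, 0, 0], [0, 0, 0]], "angular": [[0, 0, 0], [0, 0, 0], [0, 0, 0], [0, 0, 0], [0, 0, 0]], "hand": [0, 0, 0, 0, 0]}}

```text
t: 11.65
eef_pos: [0.5661, 0.1767, 0.0141]
tool_rot: [[0.068, 0.998, 0.003], [0.998, -0.068, 0.001], [0.001, 0.003, -1.0]]
wrist_force: [0.8, -1.5, 8.3]
grip_width: -0.0002
```

>>> {"op": "drive_tool", "data": {"slide": [[1, 0, 0], [0.5, 0, 0], [0, 0, 0], [0, 0, 0], [0, 0, 0]], "angular": [[0, 0, 0], [0, 0, 0], [0, 0, 0], [0, 0, 0], [0, 0, 0]], "hand": [0, 0, 0, 0, 0]}}

```text
t: 12.28
eef_pos: [0.5662, 0.178, 0.0141]
tool_rot: [[0.068, 0.998, 0.003], [0.998, -0.068, 0.001], [0.001, 0.003, -1.0]]
wrist_force: [-0.4, -1.4, 9.8]
grip_width: 0.0001
```

```bash
python3 - <<'E'
from bay import *
from cell import manip
d=manip.get_image("scene"); pickle.dump(d,open("s5.pkl","wb"))
crop(d,(340,180,490,300),5,"pics/s5c.png")
E
python3 go.py 0.5657 0.1795 0.0142
```

```text
tool-frame mm [ 1.4 -0.6 -0.1] pos [0.5662 0.1781 0.0141] yaw 86.07 F [-0.4 -1.8 10.1] j [-0.62  0.66  0.28  1.92 -0.3   0.6   1.36] t 12.325
```

View pics/s5c.png

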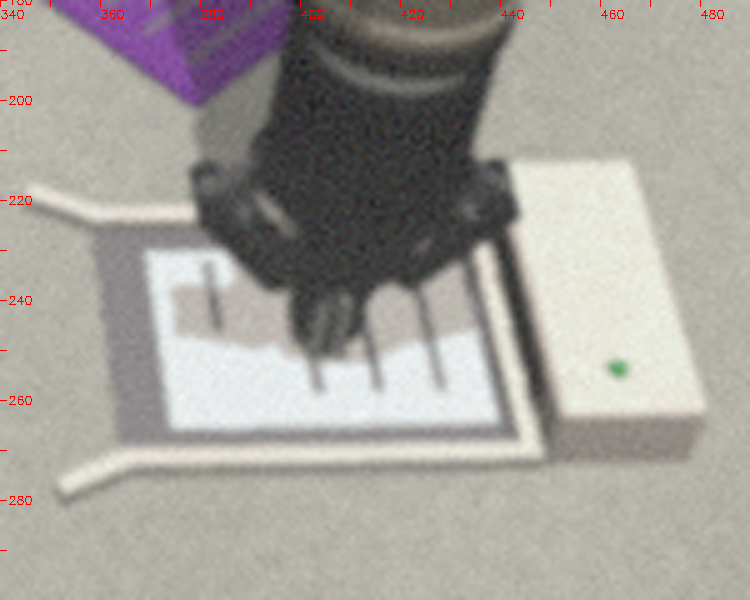

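The remaining gap is about 3 px (roughly 4–6 mm). I'll creep on until it touches.

>>> {"op": "drive_tool", "data": {"slide": [[1, 0, 0], [1, 0, 0], [0.5, 0, 0], [0, 0, 0], [0, 0, 0]], "angular": [[0, 0, 0], [0, 0, 0], [0, 0, 0], [0, 0, 0], [0, 0, 0]], "hand": [0, 0, 0, 0, 0]}}

```text
t: 12.95
eef_pos: [0.5664, 0.1806, 0.0141]
tool_rot: [[0.068, 0.998, 0.003], [0.998, -0.068, 0.001], [0.001, 0.003, -1.0]]
wrist_force: [0.1, -1.4, 9.1]
grip_width: -0.0001
```

>>> {"op": "drive_tool", "data": {"slide": [[0.5, 0, 0], [0.5, 0, 0], [0.5, 0, 0], [0, 0, 0], [0, 0, 0]], "angular": [[0, 0, 0], [0, 0, 0], [0, 0, 0], [0, 0, 0], [0, 0, 0]], "hand": [0, 0, 0, 0, 0]}}

```text
t: 13.58
eef_pos: [0.5665, 0.182, 0.0141]
tool_rot: [[0.069, 0.998, 0.003], [0.998, -0.069, 0.001], [0.001, 0.003, -1.0]]
wrist_force: [0.4, -1.0, 9.8]
grip_width: -0.0002
```

```bash
python3 - <<'E'
from bay import *
from cell import manip
d=manip.get_image("scene"); pickle.dump(d,open("s6.pkl","wb"))
crop(d,(400,210,470,280),8,"pics/s6c.png")
E
python3 go.py 0.5657 0.1795 0.0142
```

```text
tool-frame mm [-2.6 -0.6 -0.1] pos [0.5665 0.182  0.0141] yaw 86.07 F [ 0.  -2.   9.1] j [-0.62  0.66  0.28  1.92 -0.3   0.6   1.35] t 13.625
```

View pics/s6c.png

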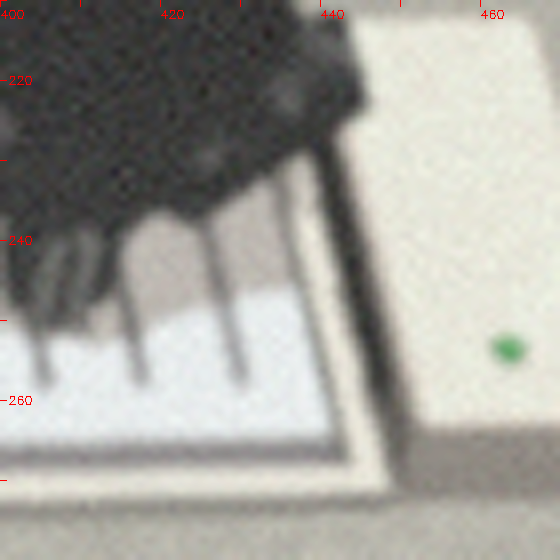

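The card's front edge now sits against the stop's inner face, with only a thin line near (439,258). I'll lift off and back away to check.

>>> {"op": "drive_tool", "data": {"slide": [[0, 0, -2], [0, 0, -8], [0, 0, -30], [0, 0, -50], [0, 0, -50]], "angular": [[0, 0, 0], [0, 0, 0], [0, 0, 0], [0, 0, 0], [0, 0, 0]], "hand": [0, 0, 0, 0, 0]}}

```text
t: 14.25
eef_pos: [0.5642, 0.1822, 0.1541]
tool_rot: [[0.068, 0.998, -0.001], [0.998, -0.068, -0.0], [-0.0, -0.001, -1.0]]
wrist_force: [0.7, -0.6, 1.7]
grip_width: 0.0001
```

>>> {"op": "drive_tool", "data": {"slide": [[40, -20, -20], [50, -30, 0], [50, -30, 0], [50, -30, 0], [50, -30, 0]], "angular": [[0, 0, 0], [0, 0, 0], [0, 0, 0], [0, 0, 0], [0, 0, 0]], "hand": [0, 0, 0, 0, 0]}}

```text
t: 14.88
eef_pos: [0.4401, 0.4328, 0.1731]
tool_rot: [[0.068, 0.998, 0.0], [0.998, -0.068, 0.0], [0.0, 0.0, -1.0]]
wrist_force: [0.9, -0.8, -0.1]
grip_width: 0.0001
```

>>> {"op": "drive_tool", "data": {"slide": [[50, -30, 0], [50, -30, 0], [50, -20, 0], [30, 0, 0], [0, 0, 0]], "angular": [[0, 0, 0], [0, 0, 0], [0, 0, 0], [0, 0, 0], [0, 0, 0]], "hand": [0, 0, 0, 0, 0]}}

```text
t: 15.5
eef_pos: [0.3718, 0.6187, 0.1722]
tool_rot: [[0.064, 0.998, -0.001], [0.998, -0.064, 0.0], [0.0, -0.001, -1.0]]
wrist_force: [0.2, -0.6, 0.5]
grip_width: 0.0
```

```bash
python3 - <<'E'
from bay import *
from cell import manip
d=manip.get_image("scene"); crop(d,(340,180,490,300),5,"pics/s7c.png"); pickle.dump(d,open("s7.pkl","wb"))
d=manip.get_image("top"); pickle.dump(d,open("t7.pkl","wb")); crop(d,(110,110,250,215),5,"pics/t7c.png"); cv2.imwrite("pics/t7.png",d["color"][:,:,::-1])
for r in cards(d,(320,85,425,255),130): print(r[0])
for r in cards(d,(160,141,226,181),130): print("job",r[0])
E
python3 go.py .5 .2 .2
```

```text
((406.4831848144531, -220.4119873046875), (78.07038879394531, 78.60447692871094), 82.49954223632812)
((535.788330078125, -256.709716796875), (159.0977783203125, 43.46025466918945), 83.10657501220703)
job ((566.516845703125, 183.201904296875), (131.4558563232422, 95.79115295410156), 89.6394271850586)
tool-frame mm [-405.8  154.1  -27. ] pos [0.3739 0.6153 0.1724] yaw 86.09 F [-0.  -0.  -0.1] j [-1.31  0.63  0.3   1.51 -0.2   1.03  0.55] t 15.6
```

View pics/s7c.png

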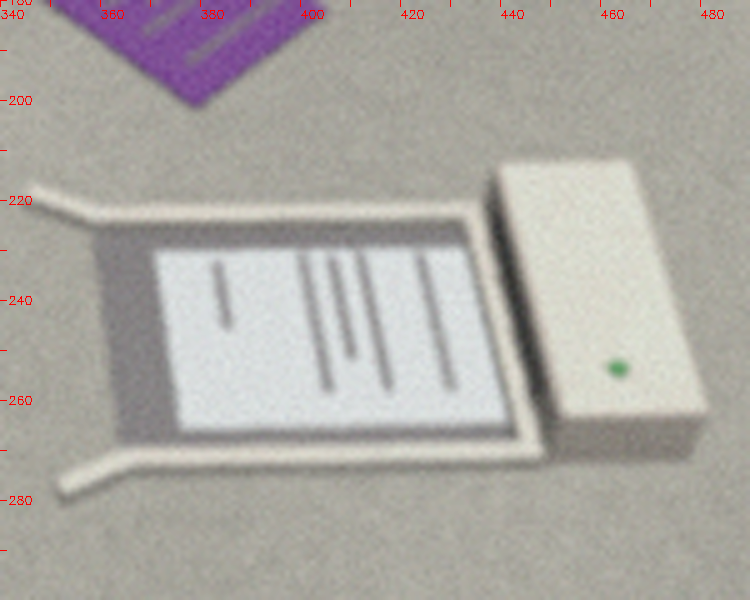

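View pics/t7c.png

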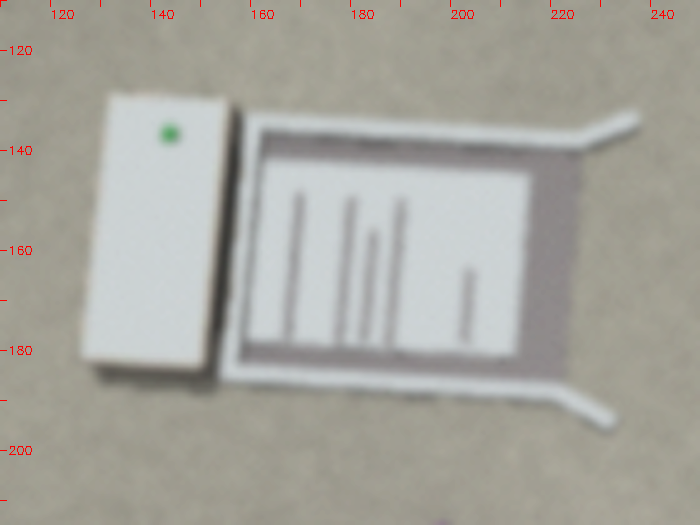

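View pics/t7.png

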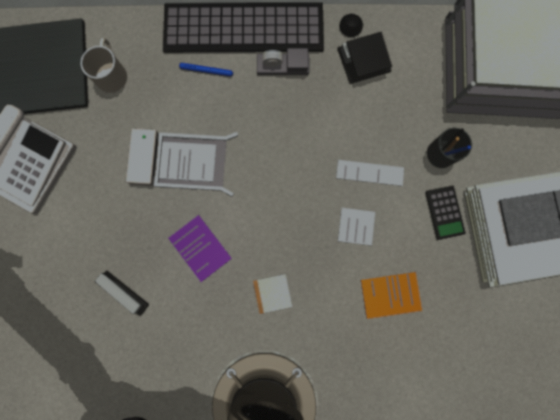

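The card lies straight between the rails (top corners near (163,142), (214,145), (211,181) and (160,178)) and is at the stop to within about 1 px (about 2 mm). The slip and square card each read within 0.3 mm of where they started. Handing in.

```bash
python3 - <<'E'
from bay import *
d=pickle.load(open("s7.pkl","rb")); rep(d,[(373.6,266.5),(440,265)])
from cell import manip
print(manip.sign_off())
E
```

```text
bay coords [[45.9, -59.3], [45.3, 72.0]] edge ang vs bay 0.26 len 131.3 centre [45.58963896  6.3655844 ]
the job is handed in; nothing more can be done
None
```

I slid the job card flat into the card reader's bay with the shut fingertips pressing at about 7–13 N. I turned it about 4° on the way, let go, backed the arm away and handed the job in at about 15.6 s of the 51 s allowed.

- **Job card:** its centre is at about y = +6.4 mm in the bay, a few mm short of full contact at +10 mm. It sits about 0.6 mm off the centreline and about 0.3° from straight. No contact force showed at the stop.
- **Other cards:** the slip and the square card measured within 0.3 mm of where they started. The orange and purple look-alikes look unmoved in the last top picture; I did not measure them.
- **Disagreements:**
    - The scene camera puts the stop 4–6 mm nearer the mouth than the given 75 mm, so the exact gap is uncertain. The pictures show about 1 px, or about 2 mm.
    - An automatic fit of the card in the last top picture came out too wide (131 × 96 mm) and about 3° off straight. Its crop window clipped the card's edges, so I relied on the corners I read by eye.

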